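# Find the thread hand of a gas cylinder's cap and hold the cap lifted off

## Robot

A 6-joint arm with a two-finger parallel gripper is mounted at the origin on a cart in front of the work surface, level with it; the furniture and walls round the work are solid. World frame = base frame: x ahead of the robot, y to its left, z up, the work surface at z = 0. Lengths are in m, angles in rad, forces in N, time in s.
With the tool pointing down it reaches from about 0.275 to 0.875 m from the base axis. Payload 12.5 kg.
Tool frame: the origin (TCP) lies on the centre line of the jaws, within the pads' length; the fingertips stand r.finger_overhang ahead of it and the grasp point (between the pads) lies 3 mm ahead of it (r.finger_overhang is the distance from the TCP to the fingertips, in m); z points along the fingers, y is the line along which they close (so a half turn about z gives the same grasp; the last joint's range is limited). The gripper opens to 85 mm and grips with 20 to 120 N. Pads are 22 mm wide; open, the fingers measure 114 mm over their backs; the gripper's body (76 mm by 85 mm) begins 54 mm behind the grasp point. The pads swing forward as they close: fully open they stand 13 mm farther back than shut.
Start: joints at [-1.317, 0.351, 1.652, -0, 1.139, -0.085], TCP at [0.183, -0.519, 0.253] pointing down, gripper open.
Joint ranges: [-2.75, 2.75], [-0.79, 2.1], [0.01, 2.65], [-1.57, 4.71], [0.07, 3.14], [-2.87, 2.87]. Speed limits (rad/s): [2.22, 2.22, 2.79, 3.14, 3.14, 3.14].

## Interface

Orientations are given as a unit quaternion [x, y, z, w].
In Python, from cell import r, optics gives the robot as it stands. The module is installed in compiled form; this text tells all that it offers. Calls block until the motion is done:
- r.move_to(position, orientation): joint-space move of the TCP to a pose.
- r.move_linear(position, rot=None, vel=0.15): straight line of the TCP; rot=None keeps the orientation; vel is the mean speed in m/s.
- r.set_joints(angles): joint-space move.
- r.set_gripper(opening, squeeze=None): opening from 0.0 (shut) to 1.0 (fully open); squeeze is the grip in N (None keeps the last); returns when the fingers have stopped.
- r.sleep(seconds).
- r.inverse_kinematics(position, orientation): joint angles nearest the present ones, or None.
- optics.get_image(name): name is "scene" or "side" or "wrist"; returns a dict with "pixels" (480x640x3 uint8, red, green, blue), "depth" (480x640 float32, m along the optical axis (not along the pixel's ray), 0 where there is no reading), "fx", "fy", "cx", "cy" (pixels), "camera_from_world" (4x4, takes a point from world to camera coordinates); the wrist camera has in their place "mount" (4x4, takes a point from camera to tool coordinates, whose origin is the TCP and whose axes are the flange's). Camera axes: x right, y down, z forward; pixel columns grow to the right and rows downward; lengths in m; the calibration is good to about 2 mm. A picture is of the moment at which its call begins: read the wrist's pose just before it.
A pose or a line that the arm cannot do raises r.PlanningError and nothing moves.
- r.hand_in(): hands the job in; it is judged then, once.
Readings, each from a call of its own:
- r.current_t(): time.
- r.current_q(): joint angles.
- r.current_qvel(): joint speeds.
- r.current_effort(): joint torques, N m.
- r.current_tool_pos(): TCP position.
- r.current_ee_rot(): TCP orientation.
- r.current_contact_force(): force on the tool from outside, world axes, zero at the start.
- r.current_torque(): the same for the moment, N m.
- r.current_opening(): opening from 0.0 (shut) to 1.0 (fully open).
- r.current_finger_force(): force on a finger pad.
Only numpy, scipy, OpenCV 4.12 (cv2) and the standard library are available. Lean on these libraries where they do the work, as an engineer would, in place of code of your own. Each camera call takes 0.05 s, during which the arm holds its last target. There are 200 camera calls.

## Task

Take the wing cap off the gas cylinder that stands nearer the cash register. Its quick thread may be left- or right-handed, so try loosening it both ways: in the right direction it comes free after about a fifth of a turn. Then lift the cap straight up and finish while still holding it upright and still, about 10 cm above its place on the cylinder; leave the other cylinder's cap on and do not push the glue stick, stapler or calculator about.

Things in the scene. Friction and masses are not known exactly. Their poses are not given: they have to be found in the camera images.
- cylinder_1: upright aluminium gas cylinder, 68 mm across, fixed to the counter on a 100 x 100 mm foot plate; origin under the plate's centre, z up. Shoulder flange 44 mm across at z = 111 mm; brass neck with quick thread ends at z = 135 mm. The cylinder with the larger y is nearer the register. One of the two has a left-hand thread, the other right-hand; unmarked
- cylinder_2: upright aluminium gas cylinder, 68 mm across, fixed to the counter on a 100 x 100 mm foot plate; origin under the plate's centre, z up. Shoulder flange 44 mm across at z = 111 mm; brass neck with quick thread ends at z = 135 mm. The cylinder with the larger y is nearer the register. One of the two has a left-hand thread, the other right-hand; unmarked
- cap_1: black wing cap on the neck of cylinder_1, 40 to 85 g. Origin: centre of its skirt's underside, 115 mm above the counter when on; z up. Skirt 50 mm across, z 0 to 26 mm; wing bar 58 mm long (cap's x) and 18 mm wide (y), z 26 to 60 mm: grip its flat sides, fingertips at z 28 mm or more. At the start its x axis is its cylinder's. Locked, it has 1.5 mm of play upward
- cap_2: black wing cap on the neck of cylinder_2, 40 to 85 g. Origin: centre of its skirt's underside, 115 mm above the counter when on; z up. Skirt 50 mm across, z 0 to 26 mm; wing bar 58 mm long (cap's x) and 18 mm wide (y), z 26 to 60 mm: grip its flat sides, fingertips at z 28 mm or more. At the start its x axis is its cylinder's. Locked, it has 1.5 mm of play upward
- cap_1_wing (a point): middle of the top of cap_1's wing bar, on the cap's axis, 60 mm above the cap's origin; axes as the cap's. Turned the wrong way about z the cap stops hard after 5 to 10 degrees; the right way it runs easily, without climbing, and is free to lift straight off from 45 to 115 degrees (best 65 to 75). It must rise 13 mm to clear the thread
- cap_2_wing (a point): middle of the top of cap_2's wing bar, on the cap's axis, 60 mm above the cap's origin; axes as the cap's. Turned the wrong way about z the cap stops hard after 5 to 10 degrees; the right way it runs easily, without climbing, and is free to lift straight off from 45 to 115 degrees (best 65 to 75). It must rise 13 mm to clear the thread
- screen_corner (a point): near right foot, on the counter, of the fixed clear screen (620 mm high) round the till, seen from the robot; from here one pane runs left (+y) and one runs away (+x). Keep the arm clear of it
- glue_stick: standing glue stick with a green cap, 26 mm across, 91 mm high, loose, between the cylinders; origin under its centre. Leave it alone
- stapler: red and black stapler, 32 x 136 x 41 mm (length along its y), loose, behind the right cylinder; origin under its centre. Leave it alone
- calculator: flat calculator, 118 x 69 x 13 mm, loose, to the right of the cylinders; origin under its centre. Leave it alone
Mind the look-alikes: they are no part of the job. Leave any blue or brown look-alike of the cap_2 alone.

How it is judged:
On the way:
1. the cap of the cylinder nearer the register is turned loose (more than 37 degrees) before it is lifted (((world y of cylinder_1 above 0.02 m and angle between the x axis of cap_1 and the x axis of cylinder_1, either way round above 0.65 rad and z of cap_1 in the frame of cylinder_1 below 0.127 m) or (world y of cylinder_2 above 0.02 m and angle between the x axis of cap_2 and the x axis of cylinder_2, either way round above 0.65 rad and z of cap_2 in the frame of cylinder_2 below 0.127 m))), for 0.1 s.
At the end, for the whole second after the job is handed in: the fingers hold that cap 60 to 160 mm above its seat, within 50 mm of the cylinder's axis seen from above, upright within 0.3 rad, slower than 30 mm/s, touching the cylinder no more; the other cap still sits on its cylinder (within 4 mm of its seat) turned less than 0.35 rad (((world y of cylinder_1 above 0.02 m and z of cap_1 in the frame of cylinder_1 between 0.175 and 0.275 m and horizontal distance between cap_1 and cylinder_1 below 0.05 m and angle between cap_1's own z axis and vertical below 0.3 rad and contact force between the fingers and cap_1 above 0.5 N and contact force between cap_1 and cylinder_1 below 0.1 N and linear speed of cap_1 below 0.03 m/s and z of cap_2 in the frame of cylinder_2 between 0.111 and 0.119 m and angle between the x axis of cap_2 and the x axis of cylinder_2, either way round below 0.35 rad) or (world y of cylinder_2 above 0.02 m and z of cap_2 in the frame of cylinder_2 between 0.175 and 0.275 m and horizontal distance between cap_2 and cylinder_2 below 0.05 m and angle between cap_2's own z axis and vertical below 0.3 rad and contact force between the fingers and cap_2 above 0.5 N and contact force between cap_2 and cylinder_2 below 0.1 N and linear speed of cap_2 below 0.03 m/s and z of cap_1 in the frame of cylinder_1 between 0.111 and 0.119 m and angle between the x axis of cap_1 and the x axis of cylinder_1, either way round below 0.35 rad))); the arm keeps its last pose, push and grip.
It fails at once if the other cylinder's cap is turned more than 0.35 rad or lifted more than 6 mm ((world y of cylinder_1 above 0.02 m and (angle between the x axis of cap_2 and the x axis of cylinder_2, either way round above 0.35 rad or z of cap_2 in the frame of cylinder_2 above 0.121 m)) or (world y of cylinder_2 above 0.02 m and (angle between the x axis of cap_1 and the x axis of cylinder_1, either way round above 0.35 rad or z of cap_1 in the frame of cylinder_1 above 0.121 m))).
It fails at once if the glue stick, stapler or calculator is pushed more than 30 mm (distance of any of glue_stick, stapler, calculator from where it was at the start of the episode above 0.03 m).
It also fails if it takes over 48 s, if anything falls off the work surface, if the arm or the gripper's body presses on something with over 40 N, if the wrist force passes 120 N, or if a joint passes its speed limit or range.

## Working session

There is one attempt and no reset: what is moved stays moved. The work goes in short steps, each a Python script; the robot and the scene stay as the last script left them, time stands still between calls to the robot, and variables do not carry over. Pictures are saved under pics/ and viewed, at most 10 in all, crops included, and the job is handed in when it is done.

```bash
mkdir -p pics; python3 - <<'E'
from cell import r, optics
import cv2,numpy as np,pickle
for n in ("scene","side"):
    d=optics.get_image(n); pickle.dump(d,open(n+".pkl","wb"))
    cv2.imwrite(f"pics/{n}.png",d["pixels"][:,:,::-1])
    print(n,d["fx"],d["cx"],d["cy"],np.round(np.linalg.inv(d["camera_from_world"]),3).tolist())
print(r.finger_overhang,r.current_ee_rot(),r.current_t())
E
```

```text
scene 587.1911272991765 329.95404278754495 237.9042813693116 [[-0.78, -0.421, 0.463, -0.12], [-0.626, 0.51, -0.59, 0.725], [0.012, -0.75, -0.662, 0.998], [0.0, 0.0, 0.0, 1.0]]
side 583.2810502166233 323.05860174455347 239.98627516385858 [[-0.241, -0.809, 0.536, -0.294], [-0.97, 0.208, -0.122, 0.161], [-0.013, -0.549, -0.836, 1.379], [0.0, 0.0, 0.0, 1.0]]
0.022 [ 9.85685625e-01  1.68593007e-01 -3.26561261e-05 -4.95803261e-04] 0.1
```

View pics/scene.png

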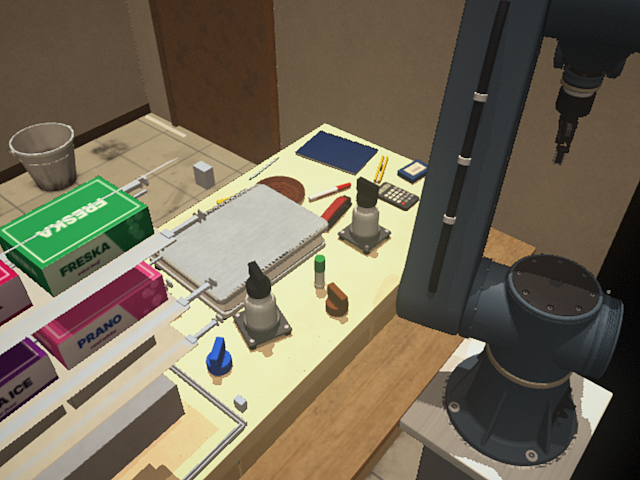

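View pics/side.png

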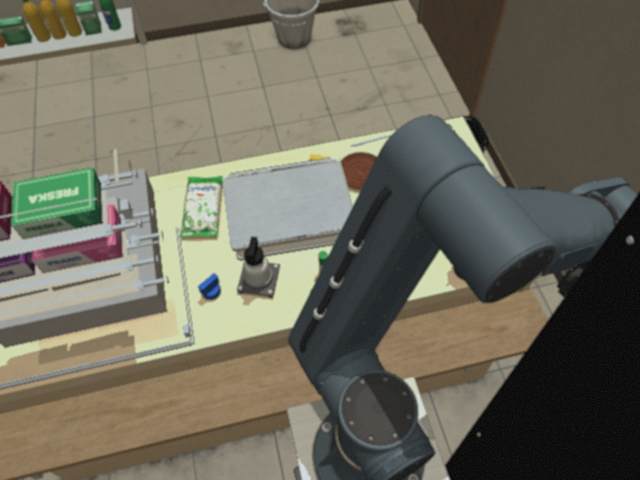

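The scene view has four things that could be taken for the cap: the black cap on the left cylinder (257,277), the black cap on the right cylinder (367,192), a loose blue one (219,356) and a loose brown one (337,300). I choose the one at (257,277), on its cylinder next to the till. The screen's corner foot is at scene (244,425) and side (190,342). Next I'll check the choice in a crop and measure it.

```bash
cat > h.py <<'E'
import numpy as np
def cloud(d):
    Z=d["depth"];v,u=np.mgrid[:480,:640]
    P=np.stack([(u-d["cx"])/d["fx"]*Z,(v-d["cy"])/d["fy"]*Z,Z,np.ones_like(Z)],-1)
    W=P@np.linalg.inv(d["camera_from_world"]).T
    return W[...,:3]
E
python3 - <<'E'
import pickle,cv2,numpy as np
from h import cloud
ims=[]
for n,(u,v),c in (("scene",(260,300),(244,425)),("side",(255,265),(190,342))):
    d=pickle.load(open(n+".pkl","rb"));W=cloud(d)
    a=d["pixels"][v-60:v+60,u-50:u+50,::-1];ims.append(cv2.resize(a,None,fx=4,fy=4,interpolation=cv2.INTER_CUBIC))
    print(n,"corner",W[c[1],c[0]])
    m=np.zeros((480,640),bool);m[v-60:v+60,u-50:u+50]=1
    for lo,hi in((.145,.172),(.172,.18),(.118,.138),(.04,.09),(.005,.016)):
        k=m&(W[...,2]>lo)&(W[...,2]<hi)&(d["depth"]>0)
        if lo>.1:k&=d["pixels"].max(-1)<90
        p=W[k]
        if len(p)<4:continue
        r=cv2.minAreaRect(p[:,:2].astype(np.float32)*1000)
        print(lo,hi,len(p),p.mean(0).round(4),p.min(0).round(3),p.max(0).round(3),r)
cv2.imwrite("pics/crop.png",np.hstack(ims))
E
```

```text
scene corner [0.36616849 0.3563838  0.00569061]
0.145 0.172 163 [0.4956 0.1705 0.1577] [0.478 0.143 0.145] [0.532 0.186 0.172] ((502.9374084472656, 167.125244140625), (44.989845275878906, 39.035423278808594), 25.772932052612305)
0.172 0.18 174 [0.5049 0.1633 0.1761] [0.479 0.146 0.172] [0.533 0.181 0.18 ] ((507.2060852050781, 162.0388946533203), (18.448522567749023, 55.74251937866211), 67.93216705322266)
0.118 0.138 161 [0.4939 0.172  0.129 ] [0.482 0.134 0.118] [0.529 0.188 0.138] ((501.93115234375, 163.26316833496094), (51.32406234741211, 41.659610748291016), 66.78012084960938)
0.04 0.09 4389 [0.5863 0.1154 0.0771] [ 0.472 -0.068  0.04 ] [0.727 0.317 0.09 ] ((531.4453125, 127.8809814453125), (230.82064819335938, 327.85009765625), 45.348636627197266)
0.005 0.016 244 [0.487  0.1346 0.0085] [ 0.391 -0.043  0.005] [0.609 0.256 0.016] ((484.6499328613281, 114.57878112792969), (282.30413818359375, 205.580078125), 78.71533966064453)
side corner [0.36485185 0.3603055  0.01678563]
0.145 0.172 98 [0.4953 0.1595 0.1585] [0.477 0.142 0.145] [0.533 0.181 0.172] ((502.84100341796875, 160.92462158203125), (41.048648834228516, 47.522003173828125), 35.46910095214844)
0.172 0.18 114 [0.5023 0.1598 0.1754] [0.477 0.145 0.172] [0.529 0.175 0.18 ] ((503.3966369628906, 158.46632385253906), (16.904977798461914, 53.98936080932617), 65.33013916015625)
0.118 0.138 82 [0.4904 0.1589 0.1294] [0.48  0.136 0.118] [0.524 0.184 0.138] ((500.4137268066406, 160.5505828857422), (48.43111801147461, 39.5709342956543), 77.4654541015625)
0.04 0.09 3457 [0.6089 0.1291 0.078 ] [ 0.471 -0.005  0.04 ] [0.757 0.301 0.09 ] ((604.991943359375, 144.1374053955078), (280.6329345703125, 279.216552734375), 82.6126708984375)
0.005 0.016 697 [0.4993 0.1878 0.0082] [0.359 0.023 0.005] [0.78  0.313 0.016] ((568.107421875, 164.22476196289062), (281.4583435058594, 387.4954833984375), 77.00283813476562)
```

View pics/crop.png

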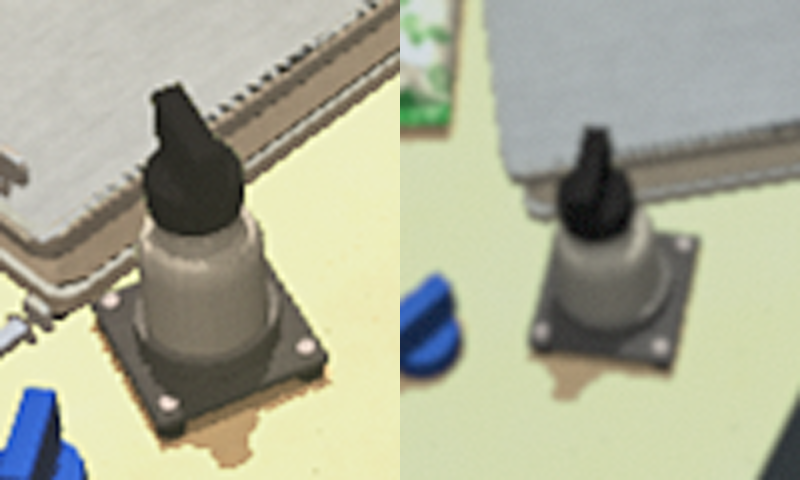

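The crop confirms it: a black wing cap on the aluminium cylinder, with its wing at about (170,110) in the left crop, and the blue look-alike is separate. The wing centre is about (0.505, 0.160) with a yaw of about -23°. I'll hover above it and refine this with the wrist camera.

```bash
cat >> h.py <<'E'
from scipy.spatial.transform import Rotation as R
def down(phi): # tool z down, tool x at yaw phi (rad)
    x=np.array([np.cos(phi),np.sin(phi),0]);z=np.array([0,0,-1.])
    return R.from_matrix(np.stack([x,np.cross(z,x),z],1)).as_quat()
E
python3 - <<'E'
from cell import r, optics
from h import *
import cv2,pickle
c=[];
for p in (-23,157):
    q=r.inverse_kinematics([.505,.160,.30],down(np.radians(p)));print(p,None if q is None else np.round(q,3))
    if q is not None:c.append((abs(q[5]),p))
p=min(c)[1]
r.move_to([.505,.160,.30],down(np.radians(p)))
r.sleep(.3)
pos,rot=np.array(r.current_tool_pos()),r.current_ee_rot()
d=optics.get_image("wrist")
T=np.eye(4);T[:3,:3]=R.from_quat(rot).as_matrix();T[:3,3]=pos
d["camera_from_world"]=np.linalg.inv(T@d["mount"])
pickle.dump(d,open("w.pkl","wb"));cv2.imwrite("pics/w.png",d["pixels"][:,:,::-1])
W=cloud(d)
k=(abs(W[...,0]-.505)<.05)&(abs(W[...,1]-.16)<.05)&(W[...,2]>.168)&(W[...,2]<.182)&(d["depth"]>0)
k2=cv2.morphologyEx(k.astype(np.uint8),cv2.MORPH_OPEN,np.ones((3,3)))>0
P=W[k2];print(len(P),P.mean(0),cv2.minAreaRect((P[:,:2]*1000).astype(np.float32)),pos,r.current_q(),r.current_t())
E
```

```text
-23 [ 0.219  0.268  1.646 -0.     1.228  2.191]
157 [ 0.219  0.268  1.646 -0.     1.228 -0.95 ]
1693 [0.50508688 0.15949446 0.17457374] ((506.0787353515625, 158.9141387939453), (17.79877471923828, 57.21442794799805), 67.52704620361328) [0.50508545 0.15981071 0.29998865] [ 2.18614325e-01  2.68225651e-01  1.64585026e+00 -2.58784622e-05
  1.22754358e+00 -9.50377023e-01] 3.1083
```

View pics/w.png

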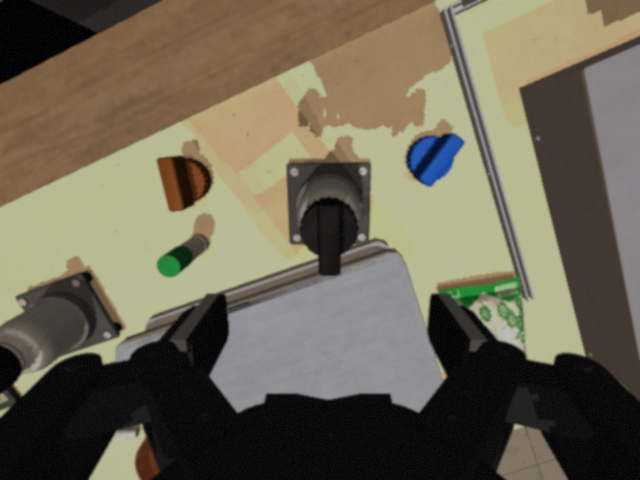

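The wrist view shows the wing at (330,237), lined up with the jaws, and the centre refines to (0.5056, 0.1592) at yaw 157.5°. I'll descend, grip, then turn in small steps while watching the moment.

```bash
python3 - <<'E'
from cell import r
from h import *
o=down(np.radians(157.5))
r.move_to([.5056,.1592,.23],o)
r.move_linear([.5056,.1592,.170],vel=.08)
print(r.current_contact_force(),r.current_opening())
r.set_gripper(0.0,60)
print("grip",r.current_opening(),r.current_finger_force(),r.current_contact_force(),r.current_torque())
def turn(sgn,maxdeg):
    q0=np.array(r.current_q())
    for a in range(3,maxdeg+1,3):
        q=q0.copy();q[5]+=sgn*np.radians(a);r.set_joints(q)
        m=r.current_torque();print(sgn*a,np.round(m,2),np.round(r.current_contact_force(),1))
        if abs(m[2])>1.0: break
    return q0,a
q0,a=turn(1,15)
print(r.current_q(),r.current_finger_force(),r.current_t())
E
```

```text
[-1.12799041  0.39275372  0.40208037] 1.0005340401252492
grip 0.20053705859590273 58.56373608112335 [-0.2966964   0.51310219  2.01249854] [-0.04819531  0.04258903  0.01834886]
3 [ 0.15 -0.05  0.01] [-0.5  1.2 -0.1]
6 [ 0.56 -0.34  0.01] [ 2.4  2.8 -0.3]
9 [ 0.99 -0.64  0.13] [ 2.8  4.6 -1.7]
12 [ 1.22 -0.7   0.46] [ 4.3  6.3 -2.2]
15 [ 1.3  -0.78  1.1 ] [ 3.9  5.9 -1.5]
[ 2.18053257e-01  4.19172266e-01  1.78094885e+00  4.67287066e-04
  9.39152759e-01 -7.02366699e-01] 60.151968598365784 6.2667
```

At about 12 to 15° the moment climbs, which is the hard stop, so this is the wrong way. I'll reverse.

```bash
python3 - <<'E'
from cell import r
from h import *
q0=np.array(r.current_q());q0[5]=-.950-np.radians(.5)
for a in (0,-5,-10,-15,-20,-30,-40,-50,-60,-70):
    q=q0.copy();q[5]+=np.radians(a);r.set_joints(q)
    m=r.current_torque();print(a,np.round(m,2),np.round(r.current_contact_force(),1))
    if abs(m[2])>.9:break
print(r.current_q(),r.current_finger_force(),r.current_opening(),r.current_tool_pos(),r.current_t())
E
```

```text
0 [-0.   -0.02  0.02] [0.  0.1 0.4]
-5 [-0.   -0.01 -0.03] [-0.1  0.  -0.1]
-10 [ 0.06  0.02 -0.01] [-0.5 -0.3 -0.3]
-15 [ 0.   -0.04  0.  ] [ 0.5 -0.  -0.7]
-20 [ 0.02  0.03 -0.04] [ 0.1 -0.4 -0.6]
-30 [0.   0.01 0.  ] [-0.7  0.3 -0.9]
-40 [-0.01 -0.01 -0.03] [-0.3  0.9  0.1]
-50 [-0.06  0.04  0.03] [ 0.1 -0.8  0.7]
-60 [0.   0.04 0.03] [-0.5  0.1 -1.3]
-70 [-0.09 -0.13  0.08] [ 0.7 -1.1  0.3]
[ 2.18001973e-01  4.19166496e-01  1.78084310e+00  3.97626776e-04
  9.39012766e-01 -2.17221535e+00] 59.03091073036194 0.19697748816923977 [0.50636649 0.15987862 0.17035976] 9.0833
```

It turned freely through 70°. I'll lift gently, with a force check early on.

```bash
python3 - <<'E'
from cell import r, optics
from h import *
import cv2
p=np.array(r.current_tool_pos());r.sleep(.2)
for dz in (.004,.009,.018,.1):
    r.move_linear(p+[0,0,dz],vel=.04)
    f=r.current_contact_force();print(dz,np.round(f,1),r.current_opening(),r.current_tool_pos()[2])
    if abs(f[2])>8:break
r.sleep(.5);print(r.current_finger_force(),r.current_t())
a=optics.get_image("scene")["pixels"][130:370,130:450,::-1]
cv2.imwrite("pics/l.png",cv2.resize(a,None,fx=2,fy=2))
E
```

```text
0.004 [ 0.2 -0.6  0.6] 0.19845409163234345 0.17470392477445754
0.009 [-0.5 -0.6 -0.4] 0.20259690978507847 0.17967439919709138
0.018 [-0.4  0.1 -0.2] 0.19411671537996822 0.188639764214421
0.1 [ 1.2  0.1 -1.1] 0.19694477282432224 0.27018854546416327
59.04541611671448 12.8833
```

View pics/l.png

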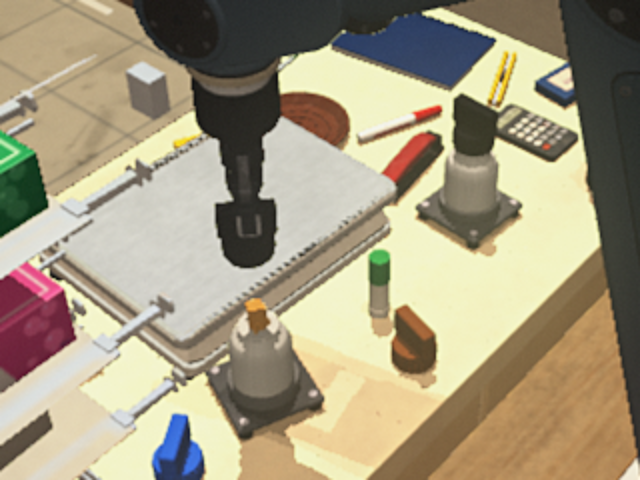

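The crop shows the cap upright in the fingers at (246,240), the brass neck bare at (257,315), and the other cap still on at (473,125). Nothing else has moved, so I'm handing in.

```bash
python3 -c "
from cell import r
print(r.hand_in())"
```

```text
the job is handed in; nothing more can be done
None
```

I took the cap off the cylinder nearer the register and handed the job in with the cap held upright and still, about 10 cm above its seat; it came loose in the second direction tried (70° turn), and the other cap, glue stick, stapler and calculator look untouched in the last picture.

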